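Refit the handle on the dish press until its spring button pops through

ROBOT

A 7-joint arm with a two-finger parallel gripper is mounted at the origin on a cart in front of the work surface, level with it; the furniture and walls round the work are solid. World frame = base frame: x ahead of the robot, y to its left, z up, the work surface at z = 0. Lengths are in m, angles in rad, forces in N, time in s.
With the tool pointing down it reaches from about 0.4 to 0.85 m from the base axis. Payload 4.5 kg.
Tool frame: the origin (TCP) lies at the very end of the fingers, on their centre line; the grasp point (between the pads) lies 19 mm behind it (r.grip_depth is the distance from the TCP to the grasp point, in m); z points along the fingers, x is the direction in which the jaws open and shut, and the axes are right-handed (so a half turn about z gives the same grasp; the last joint's range is limited). The gripper opens to 88 mm and grips with 3 to 60 N. Pads are 18 mm wide; open, the fingers measure 123 mm over their backs; the gripper's body (75 mm by 187 mm) begins 45 mm behind the grasp point.
Start: joints at [-1.191, 0.689, -0.195, 1.565, 0.157, 0.902, -0.215], TCP at [0.212, 0.588, 0.239] pointing down, gripper open.
Joint ranges: [-3.01, 3.01], [-0.46, 2.08], [-1.47, 1.51], [0.13, 2.56], [-1, 4.14], [0.04, 2.09], [-2.66, 2.66]. Speed limits (rad/s): [2.57, 2.57, 3.14, 3.14, 3.14, 3.14, 3.14].

INTERFACE

Orientations are given as a unit quaternion [x, y, z, w].
In Python, from plant import r gives the robot as it stands. The module is installed in compiled form; this text tells all that it offers.
- The arm moves only by the shell command python3 -m jog 'ROWS' [FORCE]. ROWS is JSON, a list of rows, each a list of 5 numbers: the shift along the tool's x, y, z in units of 1 m (1.0 is 1 m), then the turn about the tool's z in units of 360 degrees (1.0 is 360 degrees), then the closure, from 0 (fully open) to 1 (shut). In form: [[dx, dy, dz, yaw, fingers], ...]. A call has 1 to 20 rows; each row shifts and turns the commanded pose from where the row before left it, along the tool's axes as they then stand; what a row does not reach is not made up. A row lasts 1/10 s, in which the tool goes at most 50 mm and 8.59 degrees, less where a joint would pass 70% of its speed; a pose out of reach is approached as far as the arm can. A call with a number of a shift or a turn outside -1 to 1 is refused whole. A call with a gripper value outside its range is refused whole. The fingers move at their own pace and stop on an object; FORCE is the grip in N (left out, the last holds). Time passes only in rows, so rows that do not move let the fingers close. It gives the time, the measured TCP pose, the force and the opening at its end, in the units of the state.
- r.get_state(): the state, without advancing time (a new reading comes with each control period).
- r.snapshot(name): name is "side" or "top"; returns the picture (480x640x3 uint8, red, green, blue); there is no depth.
- r.get_calibration(name): a dict with "mtx" (3x3 intrinsics, pixels), "dist" ([k1, k2, p1, p2, k3] as OpenCV has them; the pictures are not rectified), "R" (3x3) and "t" (3): a world point X has camera coordinates R X + t. Camera axes: x right, y down, z forward; pixel columns grow to the right and rows downward; lengths in m; the calibration is good to about 2 mm. A picture is of the moment at which its call begins. get_calibration takes no time and is no camera call.
- r.finish_job(): hands the job in, once; it reports no verdict.
Trained networks look in the newest picture that a camera, given by its name, has taken for a name from the list of things; names that differ only in an ending like _2 or _b are one class to them, and where a whole thing is asked for, a point or a joint stands for the part that bears it (a point fixed in the world has none). Each returns a list of dicts, best first, with "score" (0 to 1); they miss things now and then, are a little off and sometimes report something else, mostly with a low value. They report only what shows in the picture. A call takes as long as a camera call.
- r.cut_out(thing, camera): "pixels" (480x640 bool, what is visible of it) and "rect" ([left, top, right, bottom] in pixels, round what is visible of it).
The state is a dict: "clock": time; "q": joint angles; "qd": joint speeds; "joint_torque": joint torques, N m; "tool_pos": TCP position; "eef_rot": TCP orientation; "contact_force": force on the tool from outside, world axes, zero at the start; "moment": the same for the moment, N m; "opening": opening from 0.0 (shut) to 1.0 (fully open).
Only numpy, scipy, OpenCV 4.12 (cv2) and the standard library are available. Lean on these libraries where they do the work, as an engineer would, in place of code of your own. Each camera call takes 0.05 s, during which the arm holds its last target.

TASK

Put the blue handle, the one with a hole in its tube, back on the meal press: turn it so that the hole matches the red spring button, slide it straight down over the steel stub until it sits fully home and the button pops out through the hole, then let go. Leave the green handle, which has no hole, standing where it is.

Things in the scene. Friction and masses are not known exactly. Their poses are not given: they have to be found in the camera images.
- blue_handle: Upright handle, 0.22 kg. Origin: centre of the steel tube's open lower mouth, z up. Tube 41 mm outside, 34 inside, 74 long. Blue grip bar 84 mm along x, 30 along y (take it across this), z = 88 to 124 mm, a thin neck below it. Hole in the tube's -x side, 20 wide, 16 high, centre at z = 22 mm; white dot on the bar at that end. -x faces the robot within 0.35 rad.
- press_head: Fixed light metal disc, 120 mm, on a black mat. Origin: underside centre, z up. On its axis a grey collar (flat top at z = 30 mm, where the tube sits) and a steel stub, 31.5 mm thick up to z = 75, tapering to a 10 mm tip at z = 93. Red button in the stub's -x side at z = 52 (red dot on the disc), facing the robot within 0.35 rad. When home both things' -x agree within about 10 degrees.
- spring_button (a joint): Travel of the red cone-nosed button into the stub, m: 0 = out (it sticks out 6 mm), 0.0075 = fully in. The tube's rim pushes it in as the tube slides down, taking some 5 to 10 N downwards, more than its weight; about 0.003 while inside the tube, back to about 0 when the hole comes over it.
- green_handle: The other handle, upright, of the same size and shape but with a green bar and no hole in its tube. Origin: centre of the tube's lower mouth, z up. Not to be used or moved.

How it is judged:
By the outcome, as a careful person would: the job done as asked, in the order asked, and still so for the second after the job is handed in, with the robot touching nothing.
It also fails if it takes over 42 s, if anything falls off the work surface, if the arm or the gripper's body presses on something with over 40 N, if the wrist force passes 120 N, or if a joint passes its speed limit or range.

## Working session

There is one attempt and no reset: what is moved stays moved. The work goes in short steps, Python scripts to look and compute and a shell command to move; the robot and the scene stay as the last step left them, time stands still between calls to the robot, and variables do not carry over. Pictures are saved under pics/ and viewed, and the job is handed in when it is done.

```bash
mkdir -p pics; cat > h.py <<'E'
import numpy as np,cv2
from plant import r
from scipy.spatial.transform import Rotation as Ro
def save(n,f):
    im=r.snapshot(n); cv2.imwrite(f'pics/{f}.png',im[:,:,::-1]); return im
def ray(n,uv):
    c=r.get_calibration(n); K=np.array(c['mtx']);R=np.array(c['R']);t=np.array(c['t'])
    p=cv2.undistortPoints(np.array(uv,float).reshape(-1,1,2),K,np.array(c['dist'])).reshape(-1,2)
    d=np.c_[p,np.ones(len(p))]@R; return -R.T@t,d
def atz(n,uv,z):
    o,d=ray(n,uv); return o+d*((z-o[2])/d[:,2])[:,None]
def proj(n,X):
    c=r.get_calibration(n); R=np.array(c['R'])
    return cv2.projectPoints(np.array(X,float).reshape(-1,3),cv2.Rodrigues(R)[0],np.array(c['t'],float),np.array(c['mtx']),np.array(c['dist']))[0].reshape(-1,2)
def st():
    s=r.get_state(); print('t',s['clock'],'pos',np.round(s['tool_pos'],4),'F',np.round(s['contact_force'],1),'open',round(float(s['opening']),3))
    M=Ro.from_quat(s['eef_rot']).as_matrix(); print('axes x',np.round(M[:,0],3),'y',np.round(M[:,1],3),'z',np.round(M[:,2],3)); return s,M
E
python3 - <<'E'
from h import *
st()
for n in('top','side'):
    save(n,n+'0')
    c=r.get_calibration(n); print(n,'cam',-np.array(c['R']).T@np.array(c['t']),np.array(c['R'])[2])
    for th in('blue_handle','press_head','spring_button','green_handle'):
        for d in r.cut_out(th,n)[:2]:
            m=d['pixels'];ys,xs=np.nonzero(m);print(n,th,round(d['score'],2),d['rect'],m.sum(),xs.mean().round(1),ys.mean().round(1))
E
```

```text
t 0.0 pos [0.2117 0.5874 0.2379] F [-0.4 -0.6 -0.2] open 0.998
axes x [ 0.339  0.941 -0.002] y [ 0.941 -0.339  0.   ] z [-0.    -0.002 -1.   ]
top cam [0.40939507 0.1162087  0.89817307] [ 5.48890235e-02 -1.79371106e-04 -9.98492445e-01]
top blue_handle 0.63 [208.2, 215.4, 246.2, 262.5] 1205 225.8 239.7
top press_head 0.88 [367.7, 186.7, 434.0, 258.0] 3718 400.2 222.8
top spring_button 0.55 [311.8, 198.1, 333.2, 253.3] 1049 321.9 226.1
top green_handle 0.67 [310.5, 198.9, 334.1, 255.9] 1027 322.0 225.7
side cam [ 0.124606   -0.54743676  0.44042483] [ 0.40049908  0.80484193 -0.43798397]
side blue_handle 0.57 [268.1, 185.0, 307.8, 250.3] 1467 288.2 212.2
side press_head 0.92 [349.2, 265.9, 431.4, 338.6] 4006 388.4 310.9
side green_handle 0.56 [310.6, 210.9, 359.5, 282.1] 2047 336.0 240.6
```

View pics/top0.png

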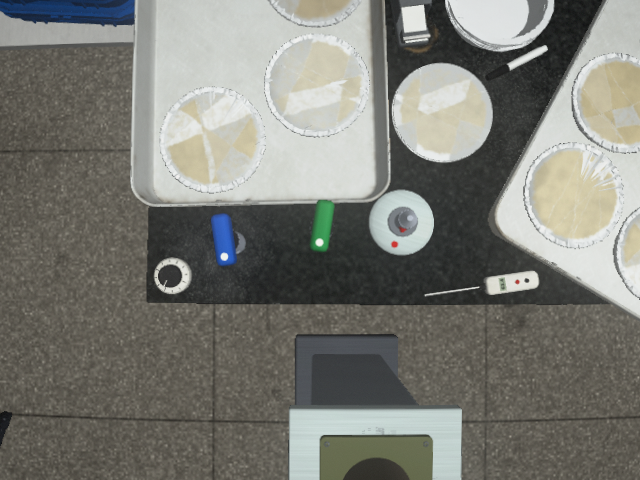

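View pics/side0.png

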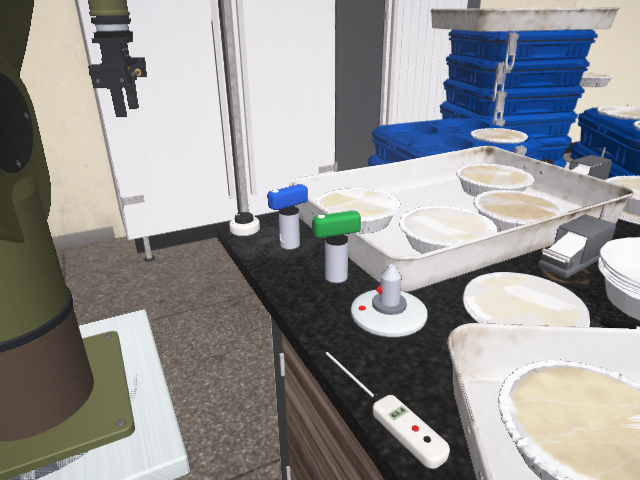

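The top view shows the blue bar at about (225,240) with its white dot at (224,257). The green bar is at (322,226), and the press disc is at (401,222) with its red dot at (394,244). The side view agrees with this layout. Next I'll measure the poses.

```bash
cat > m.py <<'E'
from h import *
from scipy.optimize import minimize
def hsv(f): return cv2.cvtColor(cv2.imread(f),cv2.COLOR_BGR2HSV)
def comp(m,seed):
    m=cv2.morphologyEx(m.astype(np.uint8),cv2.MORPH_CLOSE,np.ones((5,5)))
    n,l,s,c=cv2.connectedComponentsWithStats(m); b=min(range(1,n),key=lambda i:np.hypot(*(c[i]-seed)) if s[i,4]>200 else 1e9); return (l==b)
def bar(masks,x0,z0=0.,size=(.084,.03),zr=(.088,.124),rnd=.006):
    zz=np.linspace(0,2*np.pi,32,endpoint=False)
    pts=[]
    for sx in(-1,1):
        for sy in(-1,1):
            for z in zr:
                for a in np.linspace(0,2*np.pi,12): pts.append([sx*(size[0]/2-rnd)+rnd*np.cos(a),sy*(size[1]/2-rnd)+rnd*np.sin(a),z])
    pts=np.array(pts)
    def f(p):
        c,s=np.cos(p[2]),np.sin(p[2]); X=pts@np.array([[c,s,0],[-s,c,0],[0,0,1]])+[p[0],p[1],z0]
        L=0
        for n,m in masks.items():
            h=cv2.convexHull((proj(n,X)*16).astype(np.int32)); 
            A=np.zeros(m.shape,np.uint8); cv2.fillPoly(A,[h],1,shift=4)
            L+=1-(A.astype(bool)&m).sum()/(A.astype(bool)|m).sum()
        return L
    r_=minimize(f,x0,method='Nelder-Mead',options=dict(initial_simplex=np.array([x0]+[np.array(x0)+d for d in np.diag([.02,.02,.2])]),xatol=1e-5,fatol=1e-6)); return r_.x,r_.fun
E
python3 - <<'E'
from m import *
T=hsv('pics/top0.png');S=hsv('pics/side0.png')
def white(H,m,): return m
for nm,lo,hi,st_,ss in(('blue',100,130,(225,240),(288,197)),('green',45,80,(322,226),(336,224))):
    f=lambda H,s:comp((H[...,0]>=lo)&(H[...,0]<=hi)&(H[...,1]>120)&(H[...,2]>40),s)
    mt,ms=f(T,st_),f(S,ss)
    # fill hull to include dot
    def fill(m):
        ys,xs=np.nonzero(m);A=np.zeros(m.shape,np.uint8);cv2.fillPoly(A,[cv2.convexHull(np.c_[xs,ys].astype(np.int32))],1);return A>0
    mt,ms=fill(mt),fill(ms); print(mt.sum(),ms.sum())
    x0=list(atz('top',[st_],.11)[0,:2])+[.1]
    for k in({'top':mt},{'side':ms},{'top':mt,'side':ms}):
        x,e=bar(k,x0);print(nm,list(k),np.round(x,4),round(e,3))
red=lambda H:((H[...,0]<8)|(H[...,0]>172))&(H[...,1]>140)&(H[...,2]>80)
for n,H in(('top',T),('side',S)):
    num,l,s,c=cv2.connectedComponentsWithStats(red(H).astype(np.uint8))
    for i in range(1,num):
        if s[i,4]>6: print(n,'red',c[i],s[i,4], 'z52',atz(n,[c[i]],.052)[0,:2],'z10',atz(n,[c[i]],.010)[0,:2])
for n,box in(('top',(360,180,90,90)),('side',(340,255,100,90))):
    x,y,w,h=box; im=cv2.imread(f'pics/{n}0.png')[y:y+h,x:x+w]; cv2.imwrite(f'pics/c_{n}.png',cv2.resize(im,None,fx=6,fy=6,interpolation=cv2.INTER_CUBIC))
E
```

```text
1071 786
blue ['top'] [0.4513 0.2637 0.1733] 0.11
blue ['side'] [0.4509 0.2563 0.3019] 0.169
blue ['top', 'side'] [0.4513 0.2635 0.1641] 0.311
914 1044
green ['top'] [ 0.4737  0.1029 -0.1986] 0.109
green ['side'] [0.476  0.1003 0.1645] 0.184
green ['top', 'side'] [ 0.4762  0.1037 -0.1224] 0.329
top red [402.28571429 229.57142857] 14 z52 [ 0.47345297 -0.03734839] z10 [ 0.4766325  -0.04497023]
top red [394.17391304 244.        ] 23 z52 [ 0.44821807 -0.02311129] z10 [ 0.45014505 -0.03002647]
top red [517.         281.28571429] 7 z52 [ 0.38424819 -0.24002749] z10 [ 0.38300002 -0.25770936]
side red [378.87878788 289.15151515] 33 z52 [ 0.47523909 -0.03931557] z10 [0.51315271 0.01562708]
side red [361.75       307.58333333] 24 z52 [ 0.42634646 -0.06951169] z10 [ 0.45897337 -0.01783411]
side red [414.83333333 428.2       ] 30 z52 [ 0.36286051 -0.27977307] z10 [ 0.38862274 -0.25083086]
```

View pics/c_top.png

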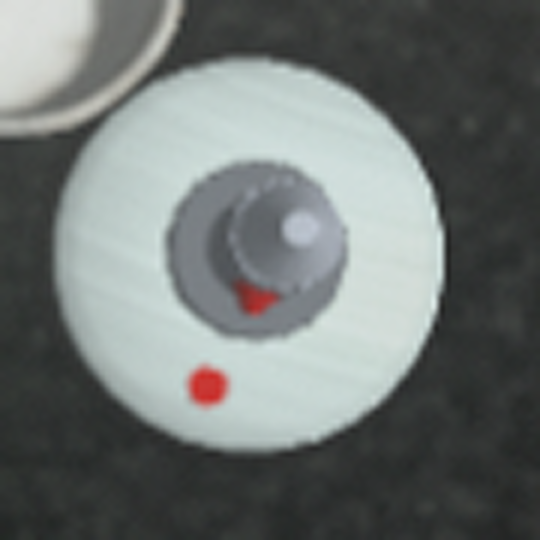

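View pics/c_side.png

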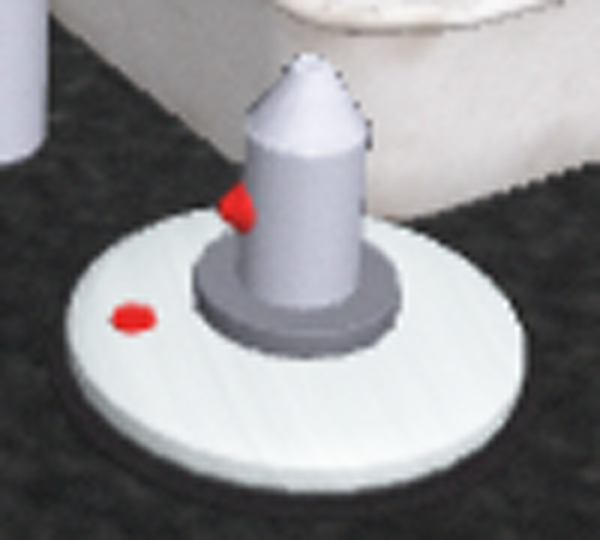

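```bash
python3 - <<'E'
import cv2,numpy as np
a=cv2.imread('pics/top0.png')[200:280,195:265];b=cv2.imread('pics/side0.png')[175:255,260:330]
cv2.imwrite('pics/c_blue.png',np.hstack([cv2.resize(i,None,fx=5,fy=5,interpolation=cv2.INTER_CUBIC) for i in(a,b)]))
E
```

```text
(no output)
```

View pics/c_blue.png

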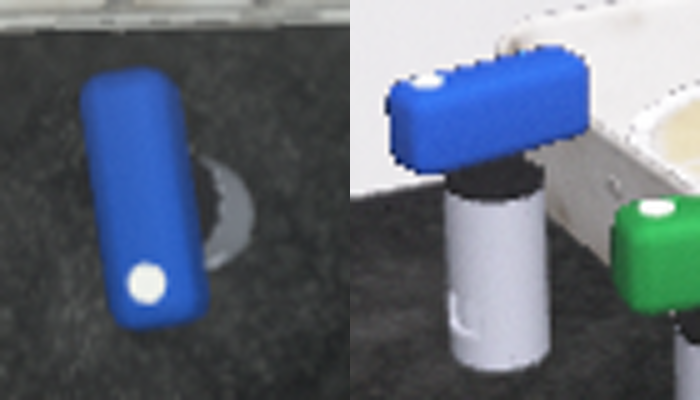

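```bash
cat >> m.py <<'E'
def tri(uvt,uvs):
    o1,d1=ray('top',[uvt]);o2,d2=ray('side',[uvs]);d1=d1[0];d2=d2[0]
    a=np.linalg.lstsq(np.c_[d1,-d2],o2-o1,rcond=None)[0];p,q=o1+a[0]*d1,o2+a[1]*d2
    return (p+q)/2,np.linalg.norm(p-q)
_u=np.random.default_rng(0).normal(size=(60,3));_u/=np.linalg.norm(_u,axis=1)[:,None]
def fit(masks,x0,rnd=.006,nz=4):
    hx=np.array([.042,.015,.018])-rnd
    pts=np.concatenate([np.array([sx,sy,sz])*hx+rnd*_u+[0,0,.106] for sx in(-1,1) for sy in(-1,1) for sz in(-1,1)])
    def hull(p,n):
        c,s=np.cos(p[2]),np.sin(p[2]); X=pts@np.array([[c,s,0],[-s,c,0],[0,0,1]])+[p[0],p[1],p[3] if len(p)>3 else 0]
        return cv2.convexHull(proj(n,X).astype(np.float32))
    def f(p):
        L=0
        for n,m in masks.items():
            A=np.zeros(m.shape,np.uint8);cv2.fillPoly(A,[np.round((hull(p,n))*16).astype(np.int32)],1,shift=4)
            L+=1-(A.astype(bool)&m).sum()/(A.astype(bool)|m).sum()
        return L
    best=None
    for y0 in(-.3,-.1,.1,.3):
        x=np.array(list(x0[:2])+[y0]+([0] if nz>3 else []))
        sx=np.vstack([x]+[x+d for d in np.diag([.01,.01,.15,.01][:len(x)])])
        q=minimize(f,x,method='Nelder-Mead',options=dict(initial_simplex=sx,xatol=1e-5,fatol=1e-6))
        if best is None or q.fun<best.fun: best=q
    return best.x,best.fun,hull
def cmask(H,lo,hi,s,v=30):
    m=comp((H[...,0]>=lo)&(H[...,0]<=hi)&(H[...,1]>90)&(H[...,2]>v),s)
    ys,xs=np.nonzero(m);A=np.zeros(m.shape,np.uint8);cv2.fillPoly(A,[cv2.convexHull(np.c_[xs,ys].astype(np.int32))],1);return A>0
E
python3 - <<'E'
from m import *
T=hsv('pics/top0.png');S=hsv('pics/side0.png')
I={n:cv2.imread(f'pics/{n}0.png') for n in('top','side')}
for nm,lo,hi,a,b in(('blue',100,130,(225,240),(288,197)),('green',45,85,(322,226),(336,224))):
    mt,ms=cmask(T,lo,hi,a),cmask(S,lo,hi,b); print(mt.sum(),ms.sum())
    x0=list(atz('top',[a],.11)[0,:2])
    for k,nz in(({'top':mt},3),({'side':ms},3),({'top':mt,'side':ms},3),({'top':mt,'side':ms},4)):
        x,e,h=fit(k,x0,nz=nz);print(nm,list(k),np.round(x,4),round(e,3))
    for n,m in(('top',mt),('side',ms)):
        cv2.polylines(I[n],[np.round(h(x,n)).astype(np.int32)],True,(0,255,255),1)
a=I['top'][190:280,195:345];b=I['side'][170:260,250:400]
cv2.imwrite('pics/ov.png',np.vstack([cv2.resize(i,None,fx=3.3,fy=3.3,interpolation=cv2.INTER_NEAREST) for i in(a,b)]))
print('tip',tri((410,218),(391,265.3)));print('button',tri((402.3,229.6),(378.9,289.2)));print('dot',tri((394.2,244),(361.75,307.6)))
# white dots
for a,b in(((195+146/5-.0,200+284/5),(260+430/5-70,175+80/5)),):print('wdot',tri(a,b))
# disc outline -> circle at z
m=comp((T[...,2]>150)&(T[...,1]<60),(401,222)).astype(np.uint8)
ys,xs=np.nonzero(m);print(xs.min(),xs.max(),ys.min(),ys.max())
cn=max(cv2.findContours(m,0,1)[0],key=len).reshape(-1,2)
for z in(.01,.015,.02):
    P=atz('top',cn,z)[:,:2].astype(np.float32);print(z,cv2.fitEllipse(P))
print('collar top', atz('top',[(360+257/6,180+250/6)],.03))
E
```

```text
1111 804
blue ['top'] [0.4516 0.2631 0.1653] 0.032
blue ['side'] [0.455  0.2625 0.2162] 0.065
blue ['top', 'side'] [0.4515 0.263  0.1624] 0.128Traceback (most recent call last):
  File "<stdin>", line 8, in <module>
  File "m.py", line 45, in fit
    q=minimize(f,x,method='Nelder-Mead',options=dict(initial_simplex=sx,xatol=1e-5,fatol=1e-6))
    res = _minimize_neldermead(fun, x0, args, callback, bounds=bounds,
                               **options)
    fxr = func(xr)
    fx = function(np.copy(x), *(wrapper_args + args))
  File "m.py", line 38, in f
    A=np.zeros(m.shape,np.uint8);cv2.fillPoly(A,[np.round((hull(p,n))*16).astype(np.int32)],1,shift=4)
                                                           ~~~~^^^^^
  File "m.py", line 34, in hull
    return cv2.convexHull(proj(n,X).astype(np.float32))
                          ~~~~^^^^^
  File "h.py", line 13, in proj
    c=r.get_calibration(n); R=np.array(c['R'])
ValueError: time passes only in moves, steps and waits
```

```bash
python3 - <<'E'
from plant import r
import pickle
pickle.dump({n:r.get_calibration(n) for n in('top','side')},open('cal.pkl','wb'))
E
sed -i "s/r.get_calibration(n)/CAL[n]/; 2a import pickle,os\nCAL=pickle.load(open('cal.pkl','rb'))" h.py
python3 - <<'E'
from m import *
st()
T=hsv('pics/top0.png');S=hsv('pics/side0.png')
I={n:cv2.imread(f'pics/{n}0.png') for n in('top','side')}
for nm,lo,hi,a,b in(('blue',100,130,(225,240),(288,197)),('green',45,85,(322,226),(336,224))):
    mt,ms=cmask(T,lo,hi,a),cmask(S,lo,hi,b); print(mt.sum(),ms.sum())
    x0=list(atz('top',[a],.11)[0,:2])
    for k,nz in(({'top':mt},3),({'side':ms},3),({'top':mt,'side':ms},3),({'top':mt,'side':ms},4)):
        x,e,h=fit(k,x0,nz=nz);print(nm,list(k),np.round(x,4),round(e,3))
    for n,m in(('top',mt),('side',ms)):
        cv2.polylines(I[n],[np.round(h(x,n)).astype(np.int32)],True,(0,255,255),1)
a=I['top'][190:280,195:345];b=I['side'][170:260,250:400]
cv2.imwrite('pics/ov.png',np.vstack([cv2.resize(i,None,fx=3.3,fy=3.3,interpolation=cv2.INTER_NEAREST) for i in(a,b)]))
print('tip',tri((410,218),(391,265.3)));print('button',tri((402.3,229.6),(378.9,289.2)));print('dot',tri((394.2,244),(361.75,307.6)))
print('wdot',tri((195+146/5,200+284/5),(260+430/5-70,175+80/5)))
m=comp((T[...,2]>150)&(T[...,1]<60),(401,222)).astype(np.uint8)
ys,xs=np.nonzero(m);print(xs.min(),xs.max(),ys.min(),ys.max())
cn=max(cv2.findContours(m,0,1)[0],key=len).reshape(-1,2)
for z in(.01,.015,.02):
    P=atz('top',cn,z)[:,:2].astype(np.float32);print(z,cv2.fitEllipse(P))
print('collar top', atz('top',[(360+257/6,180+250/6)],.03))
E
```

```text
t 0.5 pos [0.2118 0.588  0.2387] F [-0.   1.1  0. ] open 0.999
axes x [ 0.339  0.941 -0.   ] y [ 0.941 -0.339 -0.   ] z [-0.  0. -1.]
1111 804
blue ['top'] [0.4516 0.2631 0.1653] 0.032
blue ['side'] [0.455  0.2625 0.2162] 0.065
blue ['top', 'side'] [0.4515 0.263  0.1624] 0.128
blue ['top', 'side'] [ 0.4516  0.2634  0.1594 -0.0014] 0.132
975 1099
green ['top'] [ 0.4749  0.1032 -0.1526] 0.048
green ['side'] [ 0.4762  0.1013 -0.0147] 0.059
green ['top', 'side'] [ 0.4759  0.1031 -0.1404] 0.137
green ['top', 'side'] [ 0.476   0.1033 -0.1546 -0.001 ] 0.127
tip (array([ 0.49070883, -0.04361003,  0.09196387]), np.float64(0.0020792665581649593))
button (array([ 0.47457013, -0.03814862,  0.05127952]), np.float64(0.002540754276124798))
dot (array([ 0.45065534, -0.02904324,  0.01935245]), np.float64(0.00212189279736701))
wdot (array([0.42506824, 0.25766095, 0.12349523]), np.float64(0.005193806960574467))
486 538 271 294
0.01 ((0.38131487369537354, -0.24830500781536102), (0.03486073762178421, 0.11719243973493576), 8.352328300476074)
0.015 ((0.38147294521331787, -0.24625296890735626), (0.034664493054151535, 0.11653270572423935), 8.352330207824707)
0.02 ((0.3816310167312622, -0.2442009299993515), (0.034468237310647964, 0.11587297171354294), 8.352331161499023)
collar top [[ 0.48929486 -0.04237698  0.03      ]]
```

View pics/ov.png

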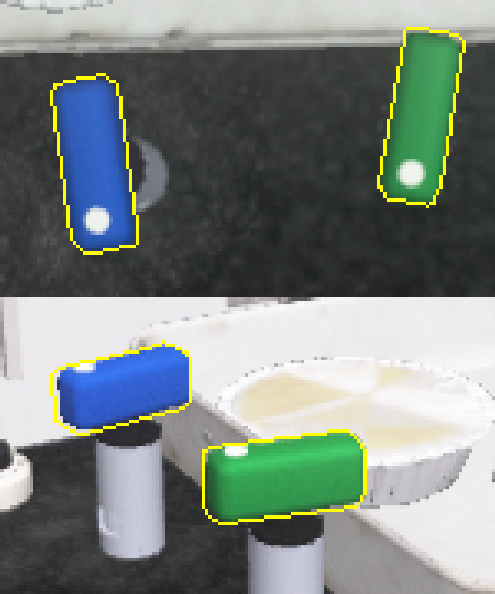

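The overlays fit well. Blue is at about (0.4515, 0.263) with yaw 0.163 and z about 0. The press axis is about (0.490, -0.043). I'll refine the press from the same pictures and start the move.

```bash
python3 - <<'E'
from m import *
from scipy.optimize import least_squares
T=cv2.imread('pics/top0.png').astype(int)
m=np.zeros((480,640),np.uint8)
g=T.min(2); m[185:262,364:438]=(g[185:262,364:438]>150)
m=cv2.morphologyEx(m,cv2.MORPH_OPEN,np.ones((3,3)))
# sample rays outward->inward from centre for edge
c0=np.array([401.5,222.5]);E=[]
for a in np.linspace(0,2*np.pi,120,endpoint=False):
    d=np.array([np.cos(a),np.sin(a)])
    if 190<np.degrees(a)<260: continue   # bowl touches
    rr=np.arange(22,40,.25);v=cv2.remap(g.astype(np.float32),(c0[0]+rr*d[0]).astype(np.float32)[None],(c0[1]+rr*d[1]).astype(np.float32)[None],1)[0]
    i=np.argmin(np.diff(v,n=1)); k=np.nonzero(v<125)[0]
    if len(k): E.append(c0+rr[k[0]]*d)
E=np.array(E)
for z in(.012,.018):
    P=atz('top',E,z)[:,:2]
    s=least_squares(lambda p:np.hypot(P[:,0]-p[0],P[:,1]-p[1])-p[2],[.49,-.04,.06],loss='soft_l1',f_scale=.001).x
    D=atz('top',[(394.2,244)],z)[0,:2];v=s[:2]-D
    print(z,s,'yaw',np.arctan2(v[1],v[0]),np.hypot(*v))
E
python3 -m jog '[[-0.0187,0.028,0,0,0],[-0.0187,0.028,0,0,0],[-0.0187,0.028,0,0,0],[-0.0187,0.028,0,0,0],[-0.0187,0.028,0,0,0],[-0.0187,0.028,0,0,0],[-0.0187,0.028,0,0,0],[-0.0187,0.028,0,0,0],[-0.0187,0.028,0,0,0],[-0.0187,0.028,0,0,0],[-0.0187,0.028,0,0,0],[-0.0187,0.028,0,0,0],[0,0,0,-0.0203,0],[0,0,0,-0.0203,0],[0,0,0,-0.0203,0],[0,0,0,-0.0203,0],[0,0,0,0,0]]'
python3 -c "from h import *; st()"
```

```text
0.012 [ 0.49066026 -0.04295357  0.05952204] yaw -0.3144896719611135 0.0427009375769671
0.018 [ 0.49011062 -0.04187612  0.05911871] yaw -0.31448968473584665 0.042412429381174975
clock: 2.2
tool_pos: [0.452, 0.2629, 0.2388]
eef_rot: [0.647, 0.763, 0.0, -0.0]
contact_force: [0.0, 0.3, -0.2]
opening: 0.998
t 2.2 pos [0.452  0.2629 0.2388] F [ 0.   0.3 -0.2] open 0.998
axes x [-0.164  0.987  0.001] y [0.987 0.164 0.   ] z [-0.     0.001 -1.   ]
```

```bash
python3 -m jog '[[0,0,0.019,0,0],[0,0,0.019,0,0],[0,0,0.019,0,0],[0,0,0.019,0,0],[0,0,0.019,0,0],[0,0,0.019,0,0],[0,0,0.019,0,0],[0,0,0.018,0,0],[0,0,0,0,0]]'
python3 - <<'E'
from h import *
a=save('top','top1');b=save('side','side1')
cv2.imwrite('pics/p1.png',np.hstack([cv2.resize(x[:,:,::-1],None,fx=4,fy=4,interpolation=cv2.INTER_CUBIC) for x in(a[190:290,180:280],b[160:260,240:340])]))
E
```

```text
clock: 3.1
tool_pos: [0.4509, 0.2624, 0.0861]
eef_rot: [0.648, 0.762, -0.002, -0.0]
contact_force: [-0.2, -0.7, -0.1]
opening: 0.997
```

View pics/p1.png

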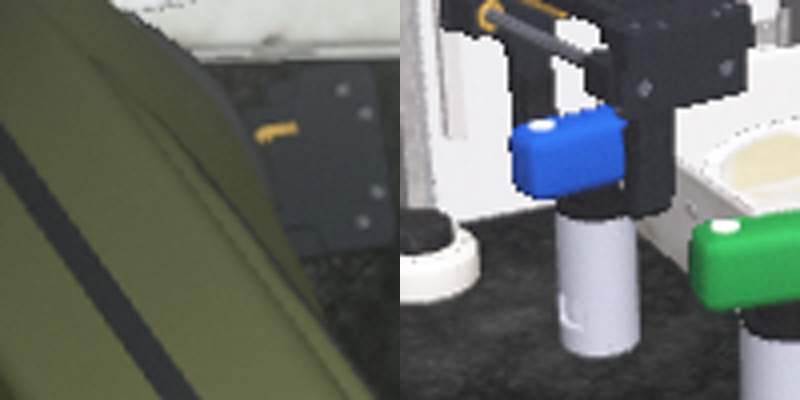

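The side view shows the fingers straddling the blue bar, with the near finger at about (402,205) in the full picture and clear of green. I'll close and lift.

```bash
python3 -m jog '[[0,0,0,0,1],[0,0,0,0,1],[0,0,0,0,1],[0,0,0,0,1],[0,0,0,0,1],[0,0,0,0,1],[0,0,0,0,1],[0,0,0,0,1]]' 40
python3 -m jog '[[0,0,-0.01,0,1],[0,0,-0.02,0,1],[0,0,-0.03,0,1],[0,0,-0.03,0,1],[0,0,-0.03,0,1],[0,0,-0.03,0,1],[0,0,-0.01,0,1],[0,0,0,0,1]]'
python3 - <<'E'
from h import *
st();b=save('side','side2')
cv2.imwrite('pics/p2.png',cv2.resize(b[60:360,180:480,::-1],None,fx=2,fy=2,interpolation=cv2.INTER_CUBIC))
E
```

```text
clock: 4.0
tool_pos: [0.4519, 0.263, 0.0877]
eef_rot: [0.647, 0.763, -0.0, -0.0]
contact_force: [0.8, 0.2, 0.8]
opening: 0.336
clock: 4.8
tool_pos: [0.4524, 0.2633, 0.2489]
eef_rot: [0.647, 0.763, 0.001, 0.0]
contact_force: [-0.9, 1.6, -2.2]
opening: 0.337
t 4.8 pos [0.4524 0.2633 0.2489] F [-0.9  1.6 -2.2] open 0.337
axes x [-0.163  0.987  0.001] y [0.987 0.163 0.003] z [ 0.002  0.001 -1.   ]
```

View pics/p2.png

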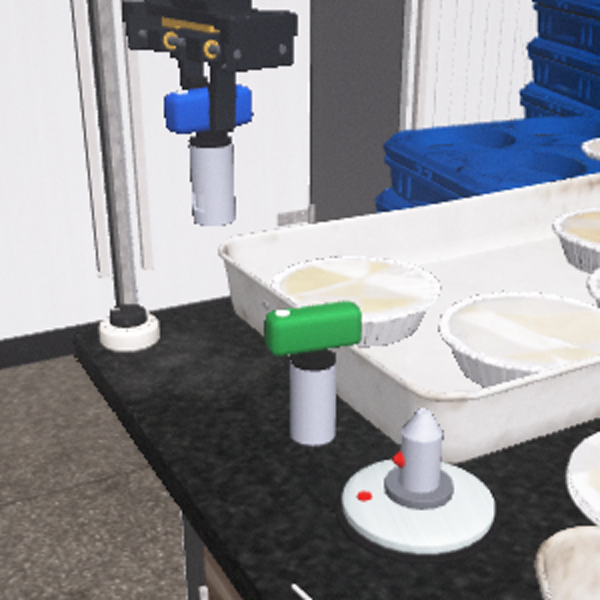

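The handle is held upright at an opening of 29.7 mm, with its mouth at z of about 0.161, above green's top at 0.124. I'll turn it and carry it over the stub.

```bash
python3 -m jog '[[0,0,0,0.019,1],[0,0,0,0.019,1],[0,0,0,0.019,1],[0,0,0,0.0191,1],[-0.0279,0.0132,0,0,1],[-0.0279,0.0132,0,0,1],[-0.0279,0.0132,0,0,1],[-0.0279,0.0132,0,0,1],[-0.0279,0.0132,0,0,1],[-0.0279,0.0132,0,0,1],[-0.0279,0.0132,0,0,1],[-0.0279,0.0132,0,0,1],[-0.0279,0.0132,0,0,1],[-0.0279,0.0132,0,0,1],[0,0,0,0,1],[0,0,0,0,1]]'
python3 - <<'E'
from h import *
st();a=save('top','top3');b=save('side','side3')
cv2.imwrite('pics/p3.png',np.hstack([cv2.resize(x[:,:,::-1],None,fx=2.6,fy=2.6,interpolation=cv2.INTER_CUBIC) for x in(a[140:340,330:480],b[160:360,310:460])]))
E
```

```text
clock: 6.45
tool_pos: [0.4902, -0.0436, 0.2461]
eef_rot: [0.809, 0.587, -0.001, -0.001]
contact_force: [-0.6, -0.3, -2.6]
opening: 0.336
t 6.45 pos [ 0.4902 -0.0436  0.2461] F [-0.6 -0.3 -2.6] open 0.336
axes x [ 0.31   0.951 -0.001] y [ 0.951 -0.31  -0.003] z [-0.003  0.    -1.   ]
```

View pics/p3.png

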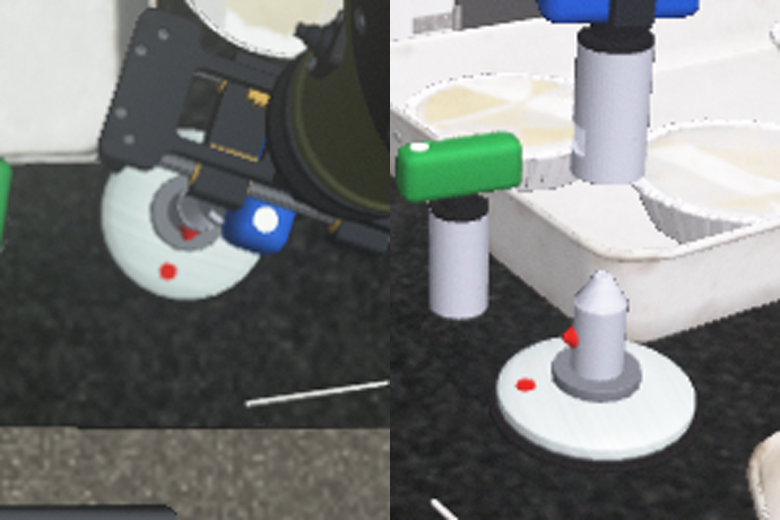

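Above the press, the hole faces the same side as the button. I'll check the lateral alignment of tube and stub against projections.

```bash
python3 - <<'E'
from m import *
b=cv2.imread('pics/side3.png').astype(float)
for rw in (192,200,210,220,224):print(rw,'tube',[int(v) for v in b[rw,374:416].mean(1)])
for rw in (283,290,298):print(rw,'stub',[int(v) for v in b[rw,374:410].mean(1)])
P=[[.4902,-.0436,z] for z in(.20,.18,.165)]+[[.4905,-.043,z] for z in(.093,.07,.06,.05)]
print(proj('side',P).round(1))
# px per m lateral
print(proj('side',[[.4905+.001*.895,-.043-.001*.446,.06],[.4905,-.043,.06]]))
E
```

```text
192 tube [228, 236, 236, 237, 240, 243, 225, 114, 121, 132, 140, 149, 162, 164, 177, 178, 188, 186, 198, 196, 203, 204, 207, 208, 211, 211, 212, 212, 213, 212, 210, 210, 207, 205, 195, 181, 161, 239, 238, 238, 238, 240]
200 tube [249, 248, 249, 250, 250, 248, 202, 117, 124, 138, 147, 155, 163, 169, 177, 185, 189, 193, 198, 200, 206, 206, 209, 211, 214, 212, 215, 214, 213, 215, 213, 209, 205, 201, 193, 192, 240, 239, 239, 239, 241, 240]
210 tube [220, 221, 220, 220, 221, 221, 215, 188, 186, 185, 191, 172, 169, 179, 185, 189, 194, 197, 199, 205, 204, 211, 208, 213, 213, 215, 215, 214, 216, 214, 212, 208, 202, 196, 196, 240, 213, 250, 249, 251, 252, 251]
220 tube [219, 199, 185, 183, 196, 155, 121, 130, 146, 164, 169, 166, 175, 180, 186, 188, 197, 199, 204, 208, 207, 212, 213, 214, 216, 216, 216, 214, 213, 215, 209, 205, 198, 192, 208, 232, 235, 238, 239, 242, 244, 245]
224 tube [204, 200, 199, 204, 196, 135, 119, 126, 139, 150, 163, 165, 177, 178, 191, 190, 199, 199, 207, 206, 209, 212, 216, 215, 215, 216, 215, 216, 214, 211, 208, 204, 195, 195, 224, 234, 233, 231, 234, 234, 234, 234]
283 stub [48, 50, 46, 50, 52, 59, 82, 123, 134, 150, 161, 171, 178, 184, 187, 192, 197, 204, 204, 207, 208, 209, 207, 204, 200, 192, 189, 213, 213, 213, 217, 217, 217, 217, 218, 217]
290 stub [209, 205, 124, 100, 99, 100, 102, 110, 129, 155, 164, 176, 180, 186, 191, 194, 198, 203, 207, 209, 207, 208, 206, 201, 196, 187, 144, 182, 175, 173, 179, 180, 182, 185, 188, 182]
298 stub [143, 141, 143, 143, 141, 123, 121, 130, 145, 159, 170, 178, 183, 187, 194, 196, 200, 204, 207, 208, 210, 206, 202, 199, 190, 178, 142, 144, 143, 144, 162, 213, 239, 239, 238, 237]
[[394.3 198.4]
 [393.4 211.5]
 [392.8 221.1]
 [390.  264.6]
 [389.2 277.8]
 [388.8 283.4]
 [388.5 288.9]]
[[389.46461475 283.3927573 ]
 [388.81363318 283.39902836]]
```

```bash
python3 -m jog '[[0,0.0008,0.02,0,1],[0,0,0.02,0,1],[0,0,0.02,0,1],[0,0,0,0,1],[0,0,0,0,1]]'
python3 -m jog '[[0,0,0.005,0,1],[0,0,0.005,0,1],[0,0,0.005,0,1],[0,0,0,0,1]]'
python3 - <<'E'
from h import *
st();b=save('side','side4')
cv2.imwrite('pics/p4.png',cv2.resize(b[180:350,310:460,::-1],None,fx=3.5,fy=3.5,interpolation=cv2.INTER_CUBIC))
E
```

```text
clock: 7.05
tool_pos: [0.4919, -0.0422, 0.1877]
eef_rot: [0.808, 0.589, -0.0, -0.0]
contact_force: [0.2, -0.1, -1.9]
opening: 0.336
clock: 7.45
tool_pos: [0.4918, -0.0434, 0.1722]
eef_rot: [0.809, 0.588, -0.0, -0.0]
contact_force: [-0.3, -0.2, -2.2]
opening: 0.338
t 7.45 pos [ 0.4918 -0.0434  0.1722] F [-0.3 -0.2 -2.2] open 0.338
axes x [ 0.309  0.951 -0.   ] y [ 0.951 -0.309 -0.001] z [-0.001  0.    -1.   ]
```

View pics/p4.png

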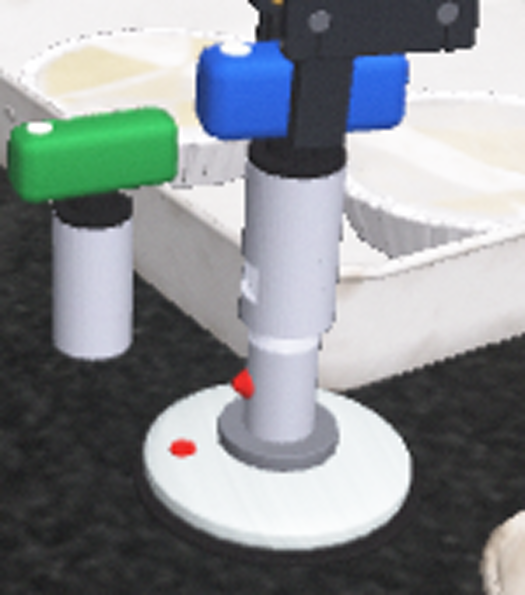

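The tube mouth is now around the taper with no contact force, and the hole is above the button. I'll continue down in small steps.

```bash
python3 -m jog '[[0,0,0.004,0,1],[0,0,0.004,0,1],[0,0,0,0,1]]'; python3 -m jog '[[0,0,0.004,0,1],[0,0,0.004,0,1],[0,0,0,0,1]]'
```

```text
clock: 7.8
tool_pos: [0.4918, -0.0433, 0.1642]
eef_rot: [0.809, 0.588, -0.0, -0.0]
contact_force: [0.3, 0.1, -1.9]
opening: 0.338
clock: 8.1
tool_pos: [0.4917, -0.0433, 0.1561]
eef_rot: [0.809, 0.588, -0.0, -0.0]
contact_force: [-0.2, 0.6, -0.9]
opening: 0.336
```

```bash
python3 -m jog '[[0,0,0.004,0,1],[0,0,0.004,0,1],[0,0,0,0,1]]'; python3 -m jog '[[0,0,0.004,0,1],[0,0,0.004,0,1],[0,0,0,0,1]]';python3 -m jog '[[0,0,0.004,0,1],[0,0,0.004,0,1],[0,0,0,0,1]]'
```

```text
clock: 8.4
tool_pos: [0.4918, -0.0433, 0.1482]
eef_rot: [0.809, 0.588, -0.0, -0.0]
contact_force: [-0.1, 0.0, -1.7]
opening: 0.335
clock: 8.7
tool_pos: [0.4913, -0.0431, 0.1405]
eef_rot: [0.809, 0.588, -0.001, -0.001]
contact_force: [-1.5, 0.6, 0.5]
opening: 0.333
clock: 9.0
tool_pos: [0.4913, -0.0431, 0.1319]
eef_rot: [0.809, 0.588, -0.001, -0.001]
contact_force: [-2.1, 0.3, -3.9]
opening: 0.339
```

```bash
python3 -m jog '[[0,0,0.004,0,1],[0,0,0.004,0,1],[0,0,0,0,1]]'; python3 -m jog '[[0,0,0.003,0,1],[0,0,0.002,0,1],[0,0,0,0,1],[0,0,0,0,1]]'
python3 - <<'E'
from h import *
st();b=save('side','side5')
cv2.imwrite('pics/p5.png',cv2.resize(b[200:350,310:460,::-1],None,fx=4,fy=4,interpolation=cv2.INTER_CUBIC))
E
```

```text
clock: 9.3
tool_pos: [0.4907, -0.0431, 0.1233]
eef_rot: [0.809, 0.588, -0.001, -0.001]
contact_force: [-1.5, 2.1, -14.7]
opening: 0.335
clock: 9.7
tool_pos: [0.4928, -0.0435, 0.1199]
eef_rot: [0.809, 0.588, 0.001, 0.0]
contact_force: [0.0, 0.1, -4.2]
opening: 0.335
t 9.7 pos [ 0.4928 -0.0435  0.1199] F [ 0.   0.1 -4.2] open 0.335
axes x [0.309 0.951 0.   ] y [ 0.951 -0.309  0.001] z [ 0.001 -0.    -1.   ]
```

View pics/p5.png

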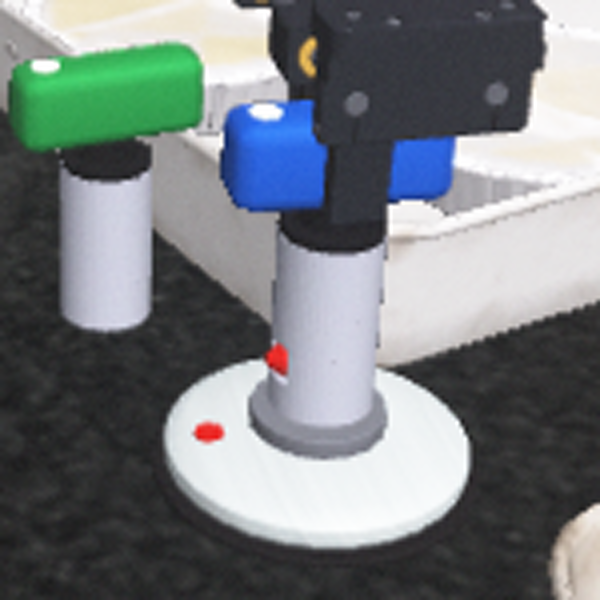

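The red button shows through the hole at about (379,290) in the full picture. The pose suggests roughly 2 mm remain, so I'll press gently until it seats.

```bash
python3 -m jog '[[0,0,0.001,0,1],[0,0,0.001,0,1],[0,0,0,0,1],[0,0,0,0,1]]'; python3 -m jog '[[0,0,0.001,0,1],[0,0,0,0,1],[0,0,0,0,1]]'
```

```text
clock: 10.15
tool_pos: [0.4923, -0.0433, 0.1177]
eef_rot: [0.809, 0.588, 0.0, 0.0]
contact_force: [0.1, -1.4, -2.2]
opening: 0.335
clock: 10.45
tool_pos: [0.4923, -0.0433, 0.1176]
eef_rot: [0.809, 0.588, 0.0, 0.0]
contact_force: [-1.8, 0.0, 7.5]
opening: 0.335
```

```bash
python3 -m jog '[[0,0,0.001,0,1],[0,0,0,0,1],[0,0,0,0,1]]'
python3 -m jog '[[0,0,-0.002,0,1],[0,0,0,0,0],[0,0,0,0,0],[0,0,0,0,0],[0,0,0,0,0],[0,0,0,0,0],[0,0,0,0,0]]'
```

```text
clock: 10.75
tool_pos: [0.4924, -0.0434, 0.1175]
eef_rot: [0.809, 0.588, 0.001, 0.001]
contact_force: [-4.2, 0.6, 18.3]
opening: 0.335
clock: 11.45
tool_pos: [0.4921, -0.0433, 0.1176]
eef_rot: [0.809, 0.588, -0.0, -0.0]
contact_force: [-0.5, -0.2, -0.1]
opening: 0.857
```

It seated firmly: z held at 0.1175 while the upward force rose to 18 N. I've let go; now to retreat straight up.

```bash
python3 -m jog '[[0,0,0,0,0],[0,0,-0.01,0,0],[0,0,-0.02,0,0],[0,0,-0.03,0,0],[0,0,-0.03,0,0],[0,0,-0.03,0,0],[0,0,-0.03,0,0],[0,-0.03,-0.01,0,0],[0,-0.03,0,0,0],[0,-0.03,0,0,0],[0,0,0,0,0]]'
python3 - <<'E'
from m import *
st();a=save('top','top6');b=save('side','side6')
cv2.imwrite('pics/p6.png',np.hstack([cv2.resize(x[:,:,::-1],None,fx=3,fy=3,interpolation=cv2.INTER_CUBIC) for x in(a[160:320,300:430],b[200:360,310:440])]))
S=hsv('pics/side6.png')
for nm,lo,hi,s in(('blue',100,130,(390,238)),('green',45,85,(336,224))):
    x0={'blue':(.4905,-.043),'green':(.475,.103)}[nm]
    m=cmask(S,lo,hi,s); q,e,h=fit({'side':m},x0); print(nm,m.sum(),np.round(q,4),round(e,3))
E
```

```text
clock: 12.55
tool_pos: [0.4022, -0.015, 0.2783]
eef_rot: [0.808, 0.589, -0.002, -0.001]
contact_force: [0.5, 0.0, 0.3]
opening: 0.996
t 12.55 pos [ 0.4022 -0.015   0.2783] F [0.5 0.  0.3] open 0.996
axes x [ 0.306  0.952 -0.002] y [ 0.952 -0.306 -0.003] z [-0.003 -0.001 -1.   ]
blue 1572 [ 0.5024 -0.0305 -0.2967  0.0212] 0.028
green 1096 [ 0.4834  0.1151 -0.1241 -0.007 ] 0.037
```

View pics/p6.png

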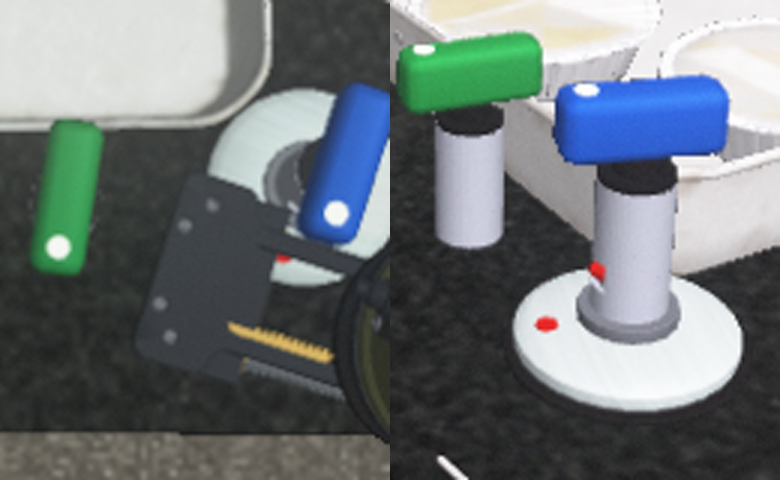

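```bash
python3 - <<'E'
from m import *
T=hsv('pics/top6.png');S=hsv('pics/side6.png');S0=hsv('pics/side0.png')
mt,ms=cmask(T,100,130,(415,212)),cmask(S,100,130,(390,238))
q,e,h=fit({'top':mt,'side':ms},(.4905,-.043));print('blue',mt.sum(),np.round(q,4),round(e,3))
g0,g1=cmask(S0,45,85,(336,224)),cmask(S,45,85,(336,224));print('green iou side',(g0&g1).sum()/(g0|g1).sum())
g0,g1=cmask(hsv('pics/top0.png'),45,85,(322,226)),cmask(T,45,85,(322,226));print('green iou top',(g0&g1).sum()/(g0|g1).sum())
b=cv2.imread('pics/side6.png')[270:320,365:415];cv2.imwrite('pics/p7.png',cv2.resize(b,None,fx=11,fy=11,interpolation=cv2.INTER_NEAREST))
E
```

```text
blue 1147 [ 0.4918 -0.0429 -0.3193  0.0294] 0.123
green iou side 0.9954545454545455
green iou top 0.9969230769230769
```

View pics/p7.png

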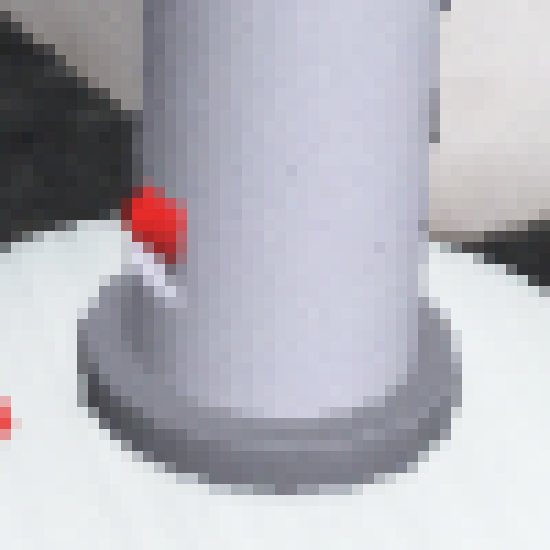

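The button sticks out through the hole and the tube sits on the collar. The mouth measures z = 0.0294, and the yaw is -0.319 against -0.315 for the press. Green hasn't moved. Handing in.

```bash
python3 -c "
from plant import r
print(r.finish_job())"
```

```text
the job is handed in; nothing more can be done
None
```

The blue handle is back on the meal press, and the red button shows out through the hole. I gripped it across the bar, turned it to match the button, slid it down over the stub, let go and backed away. The job was handed in at about 12.7 s of the 42 s allowed.

**Fully home:** the last push stopped dead at the collar height, with the upward force rising to 18 N. A fit from both cameras after release puts the tube mouth at z = 29.4 mm (30 mm expected).

**Turned to match:** the handle's yaw is -0.319 rad against about -0.315 rad for the press. The handle axis is within about 1.5 mm of my estimate of the press axis.

**Green handle:** it did not move; its outline overlaps the starting pictures by more than 99.5% in both cameras.

**Robot clear:** the gripper is open and the force reading is near zero.

**Disagreements:**
- The side camera reads 2 to 3 mm off from the top camera, so the joint two-camera outline fits overlap less well than the single-camera ones.
- A side-only fit of the handle's final position was off by about 15 mm, because one view cannot separate depth from height. I relied on the two-camera fit and the contact force instead.
- The wrist briefly read -14.7 N downward near the end of the slide, about where the button should have popped out. I did not establish the cause; it is far below the 120 N limit.

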